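# Turn a stirrer's click dial up three clicks

### The arm

A 7-joint arm with a two-finger parallel gripper is mounted at the origin on a cart in front of the work surface, level with it; the furniture and walls round the work are solid. World frame = base frame: x ahead of the robot, y to its left, z up, the work surface at z = 0. Lengths are in m, angles in rad, forces in N, time in s.
With the tool pointing down it reaches from about 0.4 to 0.85 m from the base axis. Payload 6.9 kg.
Tool frame: the origin (TCP) lies midway between the tips of the shut fingers; the grasp point (between the pads) lies behind it (ctrl.pinch_z is the z of the grasp point in the tool frame, in m); z points along the fingers, y is the direction in which the jaws open and shut (so a half turn about z gives the same grasp; the last joint's range is limited). The gripper opens to 85 mm and grips with 20 to 120 N. Pads are 22 mm wide; open, the fingers measure 114 mm over their backs; the gripper's body (76 mm by 85 mm) begins 54 mm behind the grasp point. The pads swing forward as they close: fully open they stand 13 mm farther back than shut.
Start: joints at [1.224, 0.507, -0.238, 1.5, 0.126, 1.149, -0.155], TCP at [0.273, -0.562, 0.231] pointing down, gripper open.
Joint ranges: [-3.08, 3.08], [-0.24, 2.05], [-1.43, 1.35], [0, 2.5], [-1.52, 4.66], [0.17, 1.96], [-2.89, 2.89]. Speed limits (rad/s): [2.39, 2.39, 3.14, 3.14, 3.14, 3.14, 3.14].

### API

Orientations are given as a unit quaternion [w, x, y, z].
In Python, from station import ctrl, get_state, vision, ticket, models gives the robot as it stands. Calls block until the motion is done:
- ctrl.movep(position, orientation): joint-space move of the TCP to a pose.
- ctrl.movel(position, frame=None, max_speed=0.15): straight line of the TCP; frame=None keeps the orientation; max_speed is the mean speed in m/s.
- ctrl.set_joints(angles): joint-space move.
- ctrl.ungrasp() and ctrl.close_gripper(force=None): open the fingers fully, or close them until they stop; force is the grip in N (None keeps the last).
- ctrl.pause(seconds).
- ctrl.ik(position, orientation): joint angles nearest the present ones, or None.
- get_state(): the state.
- vision.grab_frame(name): name is "side" or "top"; returns (picture, depth): 384x512x3 uint8, blue, green, red; 384x512 float32, m along the optical axis (not along the pixel's ray), 0 where there is no reading.
- vision.camera_info(name): a dict with "mtx" (3x3 intrinsics, pixels), "R" (3x3) and "t" (3): a world point X has camera coordinates R X + t. Camera axes: x right, y down, z forward; pixel columns grow to the right and rows downward; lengths in m; the calibration is good to about 2 mm. A picture is of the moment at which its call begins. camera_info takes no time and is no camera call.
A pose or a line that the arm cannot do raises ctrl.Unreachable and nothing moves.
- ticket.close_job(): hands the job in, once; it reports no verdict.
Trained networks look in the newest picture that a camera, given by its name, has taken for a name from the list of things; names that differ only in an ending like _2 or _b are one class to them, and where a whole thing is asked for, a point or a joint stands for the part that bears it (a point fixed in the world has none). Each returns a list of dicts, best first, with "p" (0 to 1); they miss things now and then, are a little off and sometimes report something else, mostly with a low value. They report only what shows in the picture. A call takes as long as a camera call. They do not tell look-alikes from the thing itself.
- models.recognise(camera, target): "point" ([column, row] in pixels, amid what is visible of it).
- models.masks_of(camera, target): "mask" (384x512 bool, what is visible of it) and "point" ([column, row] in pixels, amid what is visible of it).
The state is a dict: "time": time; "qpos": joint angles; "qd": joint speeds; "tau": joint torques, N m; "tcp_pos": TCP position; "eef_rot": TCP orientation; "contact_force": force on the tool from outside, world axes, zero at the start; "wrist_torque": the same for the moment, N m; "width": finger opening in m.
Only numpy, scipy, OpenCV 4.12 (cv2) and the standard library are available. Lean on these libraries where they do the work, as an engineer would, in place of code of your own. Each camera call takes 0.05 s, during which the arm holds its last target. There are 200 camera calls.

### The job

Two identical white magnetic stirrers stand on the bench, each with a black click-stop speed dial on its front deck and one white dot beside it for each click. Turn up the stirrer that has the open metal tin on its plate by exactly three clicks, clockwise seen from above, and let go of the dial. Leave the setting of the other stirrer's dial as it is, and leave the tin standing where it is on its plate.

Things in the scene. Friction and masses are not known exactly. Their poses are not given: they have to be found in the camera images.
- dial (a joint): Click dial of the stirrer with the tin; turns about a vertical axis. Value in rad, grows clockwise seen from above. Clicks into nine positions 24 deg (0.419 rad) apart: 0, 0.419 ... 3.351 (then end stops); white dots mark them; starts at one of the first five, rarely caught between two. A spring pulls it into the nearest position when let go; 0.12 N m passes a click. It does not press in or lift.
- dial_grip (a point): Point on that dial's axis at grip height, 12 mm below its top. Black dial: round skirt, diameter 50 mm, 8 mm high (its top 22 mm below this point), with an upright grip bar on it, 44 mm long, 14 mm wide, 34 mm high. Site x lies along the bar towards its orange pointer line, z up; it turns with the dial. The stirrer's flat deck is 32 mm below this point and 46 mm above the bench.
- dial_pointer (a point): Point on top of that dial's bar on the orange pointer line, 20 mm from the axis; it turns with the dial.
- spare_pointer (a point): The same point on the dial of the other stirrer, which has the glass beaker on its plate (same sizes and click positions). The stirrers stand left and right, either way round; between them, fixed in the middle of the bench (x 0.49 to 0.61, y -0.10 to 0.06 m), is a steel stand 325 mm tall with a metal cup: pass clear of it or over it.
- sample_tin: Open light-grey metal tin, diameter 70 mm, 78 mm high, loose on the stirrer whose dial is to be turned; origin at the centre of its underside, z up. That stirrer is a white box 220 x 130 mm, fixed to the bench, dial at the end near the robot; its steel plate (diameter 108 mm, 54 mm above the bench) is centred 115 mm behind the dial's axis.
There are look-alikes about, which are no part of the job. What is shaped like the sample_tin but pink or red is not meant.

How it is judged:
At the end, for the whole second after the job is handed in: The dial of the stirrer with the tin rests three clicks (72 degrees, within about 13 degrees) clockwise of where it started; the other dial is within 17 degrees of its start; the tin stands upright within 20 mm of where it stood (distance of dial_pointer from where it was at the start of the episode between 0.0195 and 0.0272 m and value of joint dial above 1.05 rad and velocity of joint dial between -0.05 and 0.05 rad/s and distance of spare_pointer from where it was at the start of the episode below 0.006 m and distance of sample_tin from where it was at the start of the episode below 0.02 m and angle between sample_tin's own z axis and vertical below 0.2 rad); the robot touches nothing.
It fails at once if the other stirrer's dial is turned a click or more (distance of spare_pointer from where it was at the start of the episode above 0.0075 m).
It fails at once if the tin is knocked over (angle between sample_tin's own z axis and vertical above 0.5 rad).
It also fails if it takes over 40 s, if anything falls off the work surface, if the arm or the gripper's body presses on something with over 40 N, if the wrist force passes 120 N, or if a joint passes its speed limit or range.

## Working session

There is one attempt and no reset: what is moved stays moved. The work goes in short steps, each a Python script; the robot and the scene stay as the last script left them, time stands still between calls to the robot, and variables do not carry over. Pictures are saved under pics/ and viewed, about 8 in all and at most 12, crops included, and the job is handed in when it is done.

```bash
mkdir -p pics; ls; cat > h.py <<'E'
from station import ctrl, get_state, vision, ticket, models
import numpy as np, cv2
def world(cam, uv, depth=None, z=None):
    c=vision.camera_info(cam); K,R,t=map(np.array,(c["mtx"],c["R"],c["t"]))
    uv=np.atleast_2d(np.array(uv,float)); r=np.c_[uv,np.ones(len(uv))]@np.linalg.inv(K).T
    o=-R.T@t; d=r@R
    s=(z-o[2])/d[:,2] if z is not None else np.atleast_1d(depth)
    return o+d*s[:,None]
E
python3 - <<'E'
from h import *
for c in("top","side"):
    im,d=vision.grab_frame(c); cv2.imwrite(f"pics/{c}0.png",im); np.save(f"{c}0.npy",d)
    i=vision.camera_info(c); print(c,np.round(-np.array(i["R"]).T@np.array(i["t"]),3))
    for t in("dial","dial_pointer","spare_pointer","sample_tin"):
        for m in models.recognise(c,t):
            u=np.round(m["point"]).astype(int); dd=d[u[1],u[0]]
            print(c,t,round(m["p"],2),u,np.round(world(c,u,dd)[0],3))
print(get_state()["time"],get_state()["tcp_pos"],get_state()["eef_rot"],ctrl.pinch_z)
E
```

```text
pics
top [ 0.319 -0.053  1.45 ]
top dial 0.47 [330 236] [ 0.47  -0.257  0.089]
top dial_pointer 0.67 [330 239] [ 0.464 -0.261  0.058]
top spare_pointer 0.56 [164 227] [0.481 0.235 0.092]
top sample_tin 0.93 [342 157] [ 0.738 -0.309  0.003]
top sample_tin 0.89 [329 195] [ 0.599 -0.258  0.061]
top sample_tin 0.78 [377 196] [ 0.611 -0.419  0.006]
side [0.077 0.903 0.911]
side dial 0.55 [316 176] [ 0.467 -0.261  0.065]
side dial_pointer 0.67 [316 176] [ 0.467 -0.261  0.065]
side spare_pointer 0.75 [238 273] [0.477 0.259 0.053]
side sample_tin 0.65 [299 155] [ 0.581 -0.366  0.059]
side sample_tin 0.62 [247 157] [ 0.797 -0.338 -0.006]
side sample_tin 0.59 [286 164] [ 0.571 -0.224  0.102]
0.5 [ 0.27284262 -0.56225114  0.23123185] [-7.13739067e-05  9.74588783e-01  2.24001559e-01 -9.76579284e-07] -0.0187
```

```bash
python3 - <<'E'
import cv2,numpy as np
t=cv2.imread("pics/top0.png")
cv2.imwrite("pics/a.png",cv2.resize(t[110:270,120:420],(800,427),interpolation=cv2.INTER_CUBIC))
a=cv2.resize(t[210:260,305:355],(400,400),interpolation=cv2.INTER_CUBIC)
b=cv2.resize(t[205:255,140:190],(400,400),interpolation=cv2.INTER_CUBIC)
cv2.imwrite("pics/b.png",np.hstack([a,b]))
E
```

```text
(no output)
```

View pics/a.png

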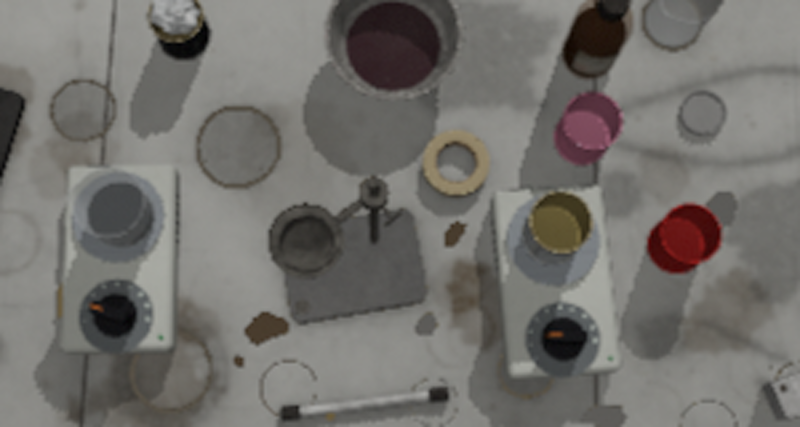

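View pics/b.png

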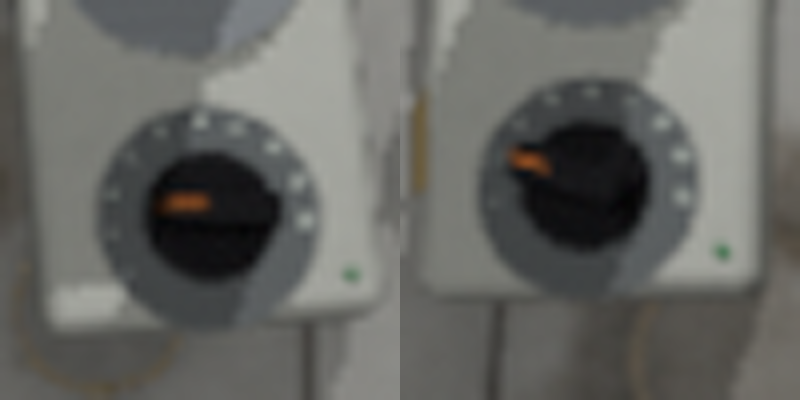

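View pics/side0.png

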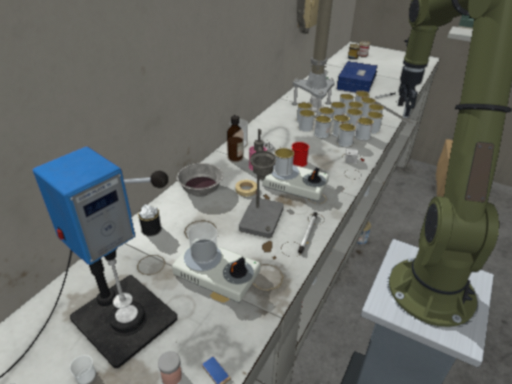

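Two stirrers: the left one (dial at about px 164,227) carries the clear glass beaker. The right one (dial at about 330,236) carries the grey tin with a yellowish inside at (329,195). The pink tin (342,157) and red tin (377,196) stand on the bench and are look-alikes, so the right stirrer is the one meant. Next I'll measure its axis from the dots and its pointer angle.

```bash
cat >> h.py <<'E'
from scipy.optimize import least_squares
from scipy.spatial.transform import Rotation as Ro
def pose(th): # tool down, tool x at heading th
    x=np.array([np.cos(th),np.sin(th),0]); z=np.array([0,0,-1.]); 
    q=Ro.from_matrix(np.c_[x,np.cross(z,x),z]).as_quat(); return q[[3,0,1,2]]
def orange(im,c,axis,top=0.0895):
    h=cv2.cvtColor(im,cv2.COLOR_BGR2HSV); m=cv2.inRange(h,(3,110,80),(22,255,255))
    v,u=np.nonzero(m); P=world(c,np.c_[u,v],z=top); k=np.linalg.norm(P[:,:2]-axis,axis=1)<.035
    return P[k,:2],np.c_[u,v][k]
E
python3 - <<'E'
from h import *
im=cv2.imread("pics/top0.png")
D=np.array([(113,235),(113,193),(131,160),(160,132),(200,122),(237,128),(273,147),(297,181),(305,220)])
P=world("top",(D+.5)/8-.5+[305,210],z=.047)[:,:2]
f=least_squares(lambda q:np.hypot(*(P-q[:2]).T)-q[2],[.47,-.26,.03]); ax=f.x[:2]
print("axis,r",f.x.round(4),"res",abs(f.fun).max().round(4))
ang=np.degrees(np.unwrap(np.arctan2(*(P-ax).T[::-1]))); print("dots",ang.round(0),np.diff(ang).round(0))
for c in("top","side"):
    im=cv2.imread(f"pics/{c}0.png"); o,u=orange(im,c,ax); m=o.mean(0)
    print(c,len(o),m.round(4),"heading",np.degrees(np.arctan2(*(m-ax)[::-1])).round(1),np.hypot(*(m-ax)).round(4), u.mean(0))
d=np.load("top0.npy"); v,u=np.mgrid[225:250,318:344]
W=world("top",np.c_[u.ravel(),v.ravel()],d[225:250,318:344].ravel()); k=(W[:,2]>.082)&(W[:,2]<.1)
print("bar top depth pts",k.sum(),W[k].mean(0).round(4)); w=W[k,:2]-W[k,:2].mean(0); e=np.linalg.eigh(w.T@w)[1][:,1]; print("bar axis deg",np.degrees(np.arctan2(e[1],e[0])).round(1))
print("w",np.ptp(W[k],0).round(3))
E
```

```text
axis,r [ 0.4719 -0.2649  0.0369] res 0.0006
dots [102.  77.  54.  30.   5. -17. -41. -66. -89.] [-25. -23. -24. -25. -22. -24. -24. -24.]
top 8 [ 0.4736 -0.2508] heading 83.2 0.0142 [328.    234.625]
side 3 [ 0.4732 -0.2478] heading 85.7 0.0171 [313.66666667 171.66666667]
bar top depth pts 70 [ 0.4706 -0.2659  0.0896]
bar axis deg 89.3
w [0.014 0.042 0.013]
```

```bash
python3 - <<'E'
from h import *
ims=[];ds=[]
for i in range(6):
    im,d=vision.grab_frame("top"); ims.append(im.astype(float)); ds.append(d)
im=np.mean(ims,0); d=np.mean(ds,0)
for name,ax,sl in(("tin",np.array([.4712,-.2654]),(slice(222,252),slice(315,347))),("spare",None,(slice(212,244),slice(145,182)))):
    v,u=np.mgrid[sl]; W=world("top",np.c_[u.ravel(),v.ravel()],d[sl].ravel())
    w=np.clip(im[sl][...,2]-im[sl][...,0]-25,0,None).ravel()
    P=world("top",np.c_[u.ravel(),v.ravel()],z=.09)[:,:2]
    m=(w[:,None]*P).sum(0)/w.sum(); C=((P-m)*w[:,None]).T@(P-m); e=np.linalg.eigh(C)[1][:,1]
    print(name,"orange",m.round(4),"line dir",np.degrees(np.arctan2(e[1],e[0])).round(1))
    for lo in(.08,.085,.088):
        k=(W[:,2]>lo)&(W[:,2]<.1); c=W[k,:2].mean(0); q=W[k,:2]-c; e=np.linalg.eigh(q.T@q)[1][:,1]
        g=m-c; print(lo,k.sum(),c.round(4),"bar",np.degrees(np.arctan2(e[1],e[0])).round(1),"orange from c",np.degrees(np.arctan2(g[1],g[0])).round(1),np.hypot(*g).round(4))
E
```

```text
tin orange [ 0.4733 -0.2505] line dir 94.0
0.08 71 [ 0.4705 -0.2661] bar 88.8 orange from c 79.8 0.0159
0.085 68 [ 0.4708 -0.2661] bar 88.7 orange from c 80.8 0.0158
0.088 63 [ 0.471  -0.2667] bar 88.8 orange from c 81.9 0.0164
spare orange [0.4869 0.2608] line dir 76.4
0.08 69 [0.4819 0.245 ] bar 74.5 orange from c 72.4 0.0166
0.085 68 [0.482  0.2453] bar 74.5 orange from c 72.3 0.0163
0.088 62 [0.4823 0.2455] bar 75.7 orange from c 73.1 0.0159
```

```bash
python3 - <<'E'
from h import *
r=np.radians
for off in(0,180):
  for th in(83,45,4):
    for z in(.2,.064):
      q=ctrl.ik([.4712,-.2657,z],pose(r(th+off))); print(th+off,z,None if q is None else np.round(q,2))
E
```

```text
83 0.2 [ 0.84  0.44 -0.55  1.77  0.26  1.01  0.07]
83 0.064 [ 0.75  0.6  -0.43  1.93  0.38  0.69 -0.03]
45 0.2 [ 0.74  0.42 -0.39  1.77  0.19  0.99 -0.51]
45 0.064 [ 0.67  0.58 -0.31  1.93  0.27  0.67 -0.59]
4 0.2 [ 0.62  0.41 -0.22  1.77  0.1   0.98 -1.14]
4 0.064 [ 0.58  0.57 -0.16  1.93  0.15  0.65 -1.18]
263 0.2 [ 0.31  0.41  0.22  1.77 -0.11  0.97 -2.68]
263 0.064 [ 0.3   0.59  0.25  1.93 -0.23  0.65 -2.56]
225 0.2 [ 1.2   0.65 -1.22  1.76  0.65  1.21  2.14]
225 0.064 [ 1.16  0.88 -1.23  1.92  0.96  1.09  1.88]
184 0.2 [ 1.09  0.54 -0.97  1.76  0.5   1.1   1.59]
184 0.064 [ 0.99  0.69 -0.83  1.92  0.69  0.84  1.42]
```

```bash
python3 - <<'E'
from h import *
a=[.4712,-.2657]; q=pose(np.radians(83))
def s(n):
    g=get_state(); print(n,round(g["time"],1),np.round(g["tcp_pos"],4),"F",np.round(g["contact_force"],1),"M",np.round(g["wrist_torque"],2),"w",round(g["width"],4),flush=True)
ctrl.movep(a+[.2],q); s("hover")
ctrl.movel(a+[.064],max_speed=.08); s("down")
ctrl.close_gripper(30); s("grip")
E
```

```text
hover 2.1 [ 0.4705 -0.2677  0.1999] F [-0.2 -0.7 -0.2] M [0.04 0.   0.05] w 0.0854
down 4.0 [ 0.4714 -0.2658  0.0644] F [-0.6  0.2 -0. ] M [0.04 0.01 0.03] w 0.0855
grip 4.6 [ 0.4726 -0.2663  0.0644] F [ 5.6 -2.3 -0.2] M [-0.4  -0.89  0.01] w 0.0131
```

```bash
python3 - <<'E'
from h import *
a=[.4718,-.2660,.064]
def s(n):
    g=get_state(); R=Ro.from_quat(np.array(g["eef_rot"])[[1,2,3,0]]).as_matrix()
    print(n,round(g["time"],1),"hd",np.degrees(np.arctan2(R[1,0],R[0,0])).round(1),np.round(g["tcp_pos"],4),"F",np.round(g["contact_force"],1),"Mz",np.round(g["wrist_torque"][2],3),"w",round(g["width"],4),flush=True)
s(0)
for th in np.arange(77,4,-6).tolist()+[5]:
    ctrl.movep(a,pose(np.radians(th))); s(th)
    if np.linalg.norm(get_state()["contact_force"])>35: print("stop"); break
E
```

```text
0 4.6 hd 83.0 [ 0.4726 -0.2663  0.0644] F [ 5.6 -2.3 -0.2] Mz 0.013 w 0.0131
77 4.9 hd 77.1 [ 0.4724 -0.2663  0.0644] F [ 2.4 -1.7  2.9] Mz 0.068 w 0.0131
71 5.1 hd 71.2 [ 0.4721 -0.2662  0.0644] F [ 1.7 -2.1  6. ] Mz 0.009 w 0.0134
65 5.4 hd 65.2 [ 0.4719 -0.2661  0.0644] F [ 0.5 -0.5  6.9] Mz -0.025 w 0.0132
59 5.6 hd 59.2 [ 0.4716 -0.2659  0.0644] F [-0.4 -0.5  7.8] Mz -0.184 w 0.0134
53 5.9 hd 53.3 [ 0.4714 -0.2658  0.0644] F [-0.8  0.6  8.5] Mz 0.031 w 0.0132
47 6.1 hd 47.2 [ 0.4712 -0.2656  0.0644] F [-0.1  1.1  9.8] Mz 0.069 w 0.0133
41 6.4 hd 41.2 [ 0.471  -0.2654  0.0644] F [-2.8  1.8 10.9] Mz 0.113 w 0.013
35 6.6 hd 35.2 [ 0.4708 -0.2652  0.0643] F [-1.5  2.2 10.9] Mz -0.141 w 0.0134
29 6.9 hd 29.3 [ 0.4707 -0.2649  0.0644] F [-3.1  1.3 11.6] Mz 0.06 w 0.0136
23 7.1 hd 23.3 [ 0.4706 -0.2647  0.0644] F [-2.5  2.1 12.9] Mz 0.03 w 0.0133
17 7.4 hd 17.3 [ 0.4705 -0.2644  0.0644] F [-3.9  3.6 12.8] Mz 0.044 w 0.0134
11 7.6 hd 11.3 [ 0.4704 -0.2642  0.0643] F [-2.5  3.3 14.2] Mz -0.159 w 0.0135
5 7.9 hd 5.3 [ 0.4703 -0.2639  0.0643] F [-2.2  4.9 13.4] Mz 0.04 w 0.0138
5 8.1 hd 5.3 [ 0.4704 -0.2639  0.0643] F [-4.2  5.1 14. ] Mz -0.018 w 0.0135
```

Three click passages show up in the wrist moment. I'll let go, retreat and check.

```bash
python3 - <<'E'
from h import *
ctrl.ungrasp(); ctrl.movel([.4703,-.264,.22],max_speed=.1)
ctrl.movep([.30,-.5,.25],pose(np.radians(60))); ctrl.pause(.3)
im,d=vision.grab_frame("top"); cv2.imwrite("pics/top1.png",im)
im0=cv2.imread("pics/top0.png")
for nm,ax in(("tin",np.array([.4712,-.2658])),("spare",np.array([.482,.2453]))):
    for n,i in((0,im0),(1,im)):
        o,_=orange(i,"top",ax); m=o.mean(0)-ax; print(nm,n,len(o),m.round(4),np.degrees(np.arctan2(m[1],m[0])).round(1))
for n,i in((0,im0),(1,im)):
    g=i[180:212,310:350].astype(float); print("tin patch",g.mean().round(1))
print("tin patch diff",np.abs(im[170:212,310:350].astype(float)-im0[170:212,310:350]).mean().round(2))
f=lambda i:cv2.resize(i[165:260,290:370],(400,475),interpolation=cv2.INTER_CUBIC)
cv2.imwrite("pics/c.png",np.hstack([f(im0),f(im)]))
g=get_state(); print(g["time"],np.round(g["contact_force"],2))
E
```

```text
tin 0 8 [0.0024 0.015 ] 80.8
tin 1 9 [0.0159 0.0019] 6.9
spare 0 7 [0.0054 0.0168] 72.2
spare 1 7 [0.0054 0.0168] 72.2
tin patch 104.5
tin patch 104.5
tin patch diff 0.45
12.1667 [-0.05 -0.06 -0.55]
```

View pics/c.png

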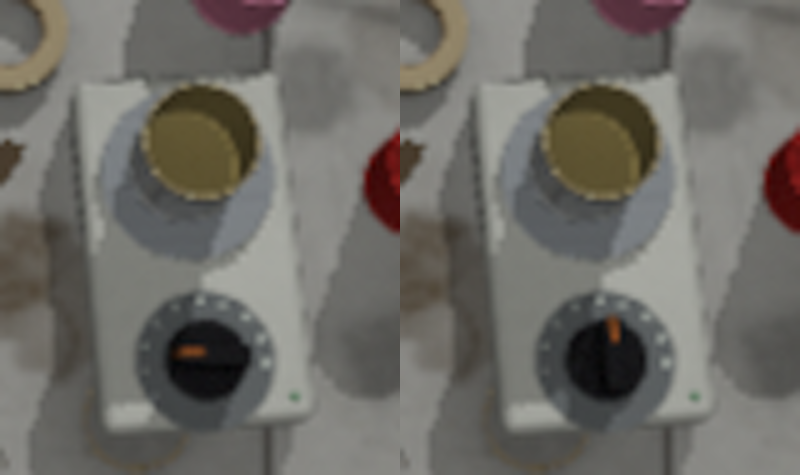

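The crop shows the pointer turned from left (about 190,350) to up (about 615,328), a measured 74°. The tin, at about (200,140) in both halves, is unchanged.

```bash
python3 -c "
from h import *
ticket.close_job()"
```

```text
the job is handed in; nothing more can be done
```

I turned the dial on the right-hand stirrer, the one with the grey tin, three clicks clockwise, let go, backed the arm away and handed the job in at about 12 s of the 40 s allowed.

- **Dial:** the pointer went from a heading of 80.8° to 6.9° in the top camera, a turn of about 74° against the 72° wanted. The wrist moment showed three click passages, and the pointer now sits on the detent I expected, about 6°.
- **Other dial and tin:** the other dial's pointer is unchanged at 72.2°. The image around the tin is the same before and after.
- **Forces:** the wrist force stayed under about 15 N in the readings I took. It was near zero (0.55 N) once clear.
- **Disagreement:** my starting heading for the dial was uncertain. The orange line gave about 80–83°, while the bar's outline in the depth image gave about 89°. Even from 89° the turn would be about 82°, inside the allowed range.

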